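# Swap two condiments on the carousel, then hold its locking plunger up

## Robot

A 7-joint arm with a two-finger parallel gripper is mounted at the origin on the work surface. World frame = base frame: x ahead of the robot, y to its left, z up, the work surface at z = 0. Lengths are in m, angles in rad, forces in N, time in s.
With the tool pointing down it reaches from about 0.4 to 0.925 m from the base axis. Payload 5.6 kg.
Tool frame: the origin (TCP) lies at the very end of the fingers, on their centre line; the grasp point (between the pads) lies 19 mm behind it (bot.grasp_offset is the distance from the TCP to the grasp point, in m); z points along the fingers, y is the line along which they close (so a half turn about z gives the same grasp; the last joint's range is limited). The gripper opens to 85 mm and grips with 20 to 120 N. Pads are 22 mm wide; open, the fingers measure 114 mm over their backs; the gripper's body (76 mm by 85 mm) begins 54 mm behind the grasp point. The pads swing forward as they close: fully open they stand 13 mm farther back than shut.
Start: joints at [1.307, 0.468, -0.012, 1.603, 0.006, 1.071, -0.056], TCP at [0.142, -0.634, 0.231] pointing down, gripper open.
Joint ranges: [-2.53, 2.53], [-0.31, 2.02], [-1.57, 1.55], [0.28, 2.44], [-1.29, 4.43], [0.15, 1.84], [-2.92, 2.92]. Speed limits (rad/s): [2.57, 2.57, 3.14, 3.14, 3.14, 3.14, 3.14].

## Interface

Orientations are given as a unit quaternion [w, x, y, z].
In Python, from station import bot gives the robot as it stands.
- The arm moves only by the tool play_rows, never from a script. Its argument "commands" is one flat list of numbers, 6 for each row, row after row: the shift along the tool's x, y, z each as a share of 0.1 m, from -1 to 1, then the turn, a rotation vector about the tool's x, y, z each as a share of 45 degrees, from -1 to 1. A call has 1 to 12 rows; each row is the pose to reach, as a shift and turn from the pose commanded when the call began, along the tool's axes at that moment; what a row does not reach only later rows make up. A row lasts 1/10 s, in which the tool goes at most 50 mm and 8.59 degrees, less where a joint would pass 70% of its speed; a pose out of reach is approached as far as the arm can. A call with a number of a shift or a turn outside -1 to 1 is refused whole. A call with a gripper value outside its range is refused whole. "claw" is the opening, from 0 (shut) to 1 (fully open), set as the call begins (left out, the last holds). The fingers move at their own pace and stop on an object; "force" is the grip in N (left out, the last holds). Time passes only in rows, so rows that repeat a pose let the fingers close. It gives the time, the measured TCP pose, the force, the opening and the grip force at its end, in the units of the state.
- bot.get_obs(): the state, without advancing time (a new reading comes with each control period).
- bot.camera(name): name is "scene" or "top" or "wrist"; returns (picture, depth): 400x640x3 uint8, red, green, blue; 400x640 float32, m along the optical axis (not along the pixel's ray), 0 where there is no reading.
- bot.camera_info(name): a dict with "mtx" (3x3 intrinsics, pixels), "dist" ([k1, k2, p1, p2, k3] as OpenCV has them; the pictures are not rectified), "eye" and "attitude" of the camera in the world. Camera axes: x right, y down, z forward; pixel columns grow to the right and rows downward; lengths in m; the calibration is good to about 2 mm. A picture is of the moment at which its call begins: read the wrist's pose just before it. camera_info takes no time and is no camera call; for the wrist camera it gives the pose at the moment of the call.
- bot.hand_in(): hands the job in; it is judged then, once.
The state is a dict: "time": time; "qpos": joint angles; "dq": joint speeds; "joint_torque": joint torques, N m; "tcp_pos": TCP position; "orientation": TCP orientation; "ft_force": force on the tool from outside, world axes, zero at the start; "wrist_torque": the same for the moment, N m; "width": finger opening in m; "gripper_force": force on a finger pad.
Only numpy, scipy, OpenCV 4.12 (cv2) and the standard library are available. Lean on these libraries where they do the work, as an engineer would, in place of code of your own. Each camera call takes 0.05 s, during which the arm holds its last target. There are 200 camera calls.

## Task

On the condiment carousel, swap the squat round jar and the slim necked bottle, so that each stands upright in the shallow well the other one had (the empty well can be used for parking). Then grip the black knob of the spring-loaded locking plunger at the carousel's rim, pull it straight up until it is fully back, and keep holding it there so that the platter can be turned: finish while still gripping the raised knob, do not let go. Leave the shaker and the other things on the table where they are, and do not tip the jar or the bottle over.

Things in the scene. Friction and masses are not known exactly. Their poses are not given: they have to be found in the camera images.
- carousel: Round wooden platter, 316 mm diameter, top 30 mm above the table, locked: it does not turn. Place and yaw vary. Origin on the table under its centre, z up; a 32 mm hub cap there is 14 mm high. Wells at (+-75, +-75) mm in its x, y. At its -y rim (0, -142 mm) a steel bracket carries the plunger: post just outside the rim, arm 30 mm wide over the rim, its guide bush topping out at 93 mm above the table.
- well_a (a point): Centre of the floor of well a (carousel x +75, y +75 mm), 30 mm above the table. All four wells are alike: a thin aluminium ring of 74 mm inner and 82 mm outer diameter, rising 8 mm above the floor. Wells a and b hold the jar and the bottle at the start, one each, either way round.
- well_b (a point): Centre of the floor of well b (carousel x -75, y +75 mm), like well a.
- well_c (a point): Centre of the floor of well c (carousel x +75, y -75 mm); holds the small steel shaker.
- well_d (a point): Centre of the floor of well d (carousel x -75, y -75 mm); empty at the start.
- jar_mid (a point): Squat round glass jar with a screw lid, 60 mm diameter, 90 mm high, 0.2 to 0.4 kg; this point is on its axis, half-way up (45 mm above its underside), z up along its axis.
- bottle_mid (a point): Slim round glass bottle with a narrow neck and cap, 50 mm body diameter, 106 mm high, 0.15 to 0.31 kg; this point is on its axis, half-way up (53 mm above its underside), still in the straight body, which ends 74 mm up, z up along its axis.
- shaker_mid (a point): Small waisted steel shaker, 42 mm diameter, 80 mm high, in well c; this point is on its axis half-way up. To be left alone.
- jar: The squat jar itself; origin at the centre of its underside.
- bottle: The slim bottle itself; origin at the centre of its underside.
- plunger_knob (a point): Centre of the plunger's round black knob, 26 mm diameter, 30 mm high, axis vertical. With the plunger home it is 120 mm above the table, its underside 12 mm above the guide bush (24 mm diameter). It moves with the plunger.
- seat_hole (a point): Mouth of the seat hole in the platter's rim, straight below the knob, 30 mm above the table.
- plunger (a joint): Lift of the plunger in m: 0 is home in its seat hole, 0.022 fully back against its stop. A spring pulls it home: about 4 N at the start of the lift, 10 N fully back. The pin goes 12 mm deep in the hole. It drops home again if let go.
- rice_bowl: White rice bowl, 120 mm wide, 60 mm high; bystander on the table, origin under its centre.
- mug: Mug, 80 mm wide, 90 mm high; bystander, origin under its centre.
- soy_bottle: Large bottle, 68 mm diameter, 210 mm high; bystander, origin under its centre.
- onion: Onion, 72 mm wide, 70 mm high; bystander, origin under its centre.
- spoon: Spoon lying flat on the table; bystander.
- saucer: White saucer, 120 mm wide, 18 mm high; bystander, origin under its centre.
Not all that is in view belongs to the job. Leave any purple or yellow look-alike of the jar alone.

How it is judged:
By the outcome, as a careful person would: the job done as asked, in the order asked, and still so for the second after the job is handed in, while the arm keeps its last pose, push and grip.
It also fails if it takes over 58 s, if anything falls off the work surface, if the arm or the gripper's body presses on something with over 40 N, if the wrist force passes 120 N, or if a joint passes its speed limit or range.

## Working session

There is one attempt and no reset: what is moved stays moved. The work goes in short steps, Python scripts to look and compute and a tool call to move; the robot and the scene stay as the last step left them, time stands still between calls to the robot, and variables do not carry over. Pictures are saved under pics/ and viewed, at most 13 in all, crops included, and the job is handed in when it is done.

Besides the shell and the picture viewer there is one more tool, called after "Emit:" by a JSON object that holds its "api" and its "payload". play_rows: Moves the arm, as the interface text tells. Shift numbers are shares of 0.1 m and turn numbers shares of 45 degrees, none past 1 either way. Its arguments: {"type":"object","properties":{"commands":{"type":"array","items":{"type":"number"}},"claw":{"type":"number"},"force":{"type":"number"}},"required":["commands"]}

```bash
mkdir -p pics; ls; python3 - <<'E'
from station import bot
import cv2,numpy as np
o=bot.get_obs();print({k:np.round(v,3).tolist() for k,v in o.items()})
for n in("scene","top"):
    p,d=bot.camera(n);i=bot.camera_info(n);np.savez(f"pics/{n}0.npz",p=p,d=d)
    print(n,i)
    cv2.imwrite(f"pics/{n}0.png",p[:,:,::-1])
E
```

```text
pics
{'time': 0.0, 'qpos': [1.307, 0.468, -0.012, 1.604, 0.006, 1.071, -0.056], 'dq': [0.002, 0.0, -0.001, -0.002, 0.0, 0.002, 0.0], 'joint_torque': [0.0, -53.239, 0.022, -25.131, 0.012, 0.008, -0.0], 'tcp_pos': [0.142, -0.634, 0.23], 'orientation': [-0.001, 0.994, 0.11, -0.0], 'ft_force': [-0.785, -0.436, -0.211], 'wrist_torque': [0.005, 0.026, 0.002], 'gripper_force': 0.0, 'width': 0.086}
scene {'mtx': array([[423.74916887,   0.        , 321.07486184],
       [  0.        , 423.74916887, 198.38056507],
       [  0.        ,   0.        ,   1.        ]]), 'dist': array([-0.05185492,  0.        ,  0.        ,  0.        ,  0.        ]), 'eye': array([1.37627042, 0.4341353 , 0.81333263]), 'attitude': array([-0.22153368,  0.44287492,  0.78327523, -0.37585176])}
top {'mtx': array([[406.5560824 ,   0.        , 323.03357404],
       [  0.        , 406.5560824 , 204.95475308],
       [  0.        ,   0.        ,   1.        ]]), 'dist': array([-0.03338718,  0.        ,  0.        ,  0.        ,  0.        ]), 'eye': array([ 0.44269026, -0.00482205,  1.37691281]), 'attitude': array([-0.03017121,  0.71646031, -0.69523113,  0.04927474])}
```

View pics/scene0.png

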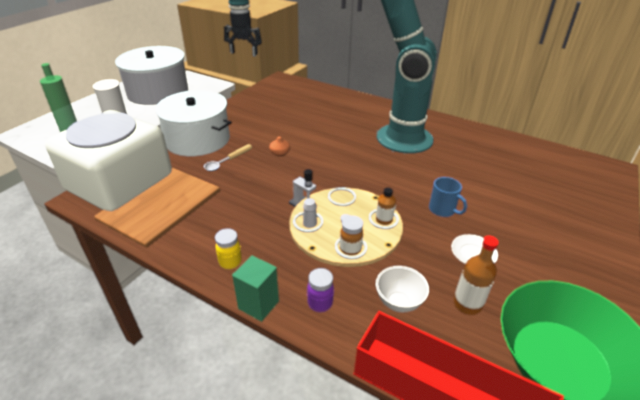

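View pics/top0.png

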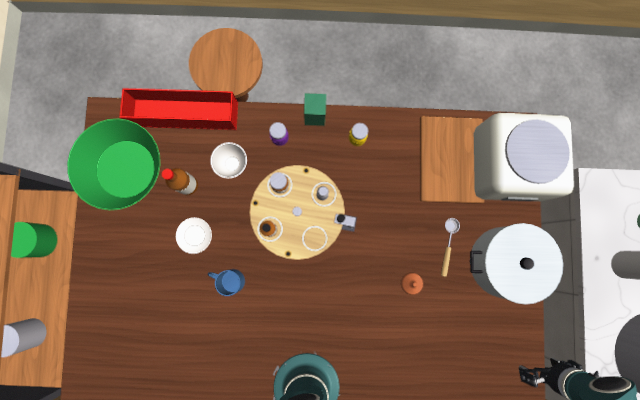

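The jar lid is at top-view pixel (279,183), in well a. The bottle cap is at (268,229), in well b. The shaker is at (323,192), the empty well d at (314,238), and the plunger knob at (341,219) on the right rim. The platter centre is about (297,212).

```bash
cat > h.py <<'E'
import numpy as np,cv2
from scipy.spatial.transform import Rotation as R
def cam(i):
    w,x,y,z=i["attitude"];return R.from_quat([x,y,z,w]).as_matrix(),np.array(i["eye"])
def rays(uv,i):
    n=cv2.undistortPoints(np.asarray(uv,float).reshape(-1,1,2),i["mtx"],i["dist"]).reshape(-1,2)
    return np.c_[n,np.ones(len(n))]
def plane(uv,i,z):
    M,e=cam(i);d=rays(uv,i)@M.T;return e+d*((z-e[2])/d[:,2])[:,None]
def cloud(dep,i):
    v,u=np.indices(dep.shape);uv=np.c_[u.ravel(),v.ravel()];M,e=cam(i)
    return ((rays(uv,i)*dep.ravel()[:,None])@M.T+e).reshape(*dep.shape,3)
def circ(p):
    A=np.c_[2*p[:,:2],np.ones(len(p))];s=np.linalg.lstsq(A,(p[:,:2]**2).sum(1),rcond=None)[0]
    return s[:2],np.sqrt(s[2]+s[:2]@s[:2])
E
python3 - <<'E'
from station import bot
from h import *
for n in("top","scene"):
    f=np.load(f"pics/{n}0.npz");p=f["p"];i=bot.camera_info(n);P=cloud(f["d"],i)
    hsv=cv2.cvtColor(p,cv2.COLOR_RGB2HSV)
    wood=((hsv[...,0]>12)&(hsv[...,0]<32)&(hsv[...,2]>150)&(hsv[...,1]>50)).astype(np.uint8)
    if n=="top": c0=np.array([0.42,0.09]); 
    else: c0=C
    # platter by contour of near pixels
    near0=np.linalg.norm(P[...,:2]-(P[212,297,:2] if n=="top" else C),axis=-1)<.2
    m=wood*near0.astype(np.uint8)
    cs,_=cv2.findContours(m,cv2.RETR_EXTERNAL,cv2.CHAIN_APPROX_NONE);c=max(cs,key=cv2.contourArea)
    q=plane(cv2.convexHull(c).reshape(-1,2),i,.03)
    for _ in range(4):
        cc,r=circ(q);q=q[abs(np.linalg.norm(q[:,:2]-cc,axis=1)-r)<.004]
    C=cc;print(n,"platter",cc.round(4),r.round(4),len(q))
    near=np.linalg.norm(P[...,:2]-C,axis=-1)<.2
    print("plat z",np.median(P[...,2][near&(wood>0)]).round(4))
    hi=(near&(P[...,2]>.095)).astype(np.uint8)
    k,l,s,ct=cv2.connectedComponentsWithStats(hi)
    for j in range(1,k):
        if s[j,4]<12: continue
        pts=P[l==j];zt=np.percentile(pts[:,2],90)
        t=(l==j)&(P[...,2]>zt-.006)
        print(s[j].tolist(),"ztop",zt.round(4),"n",t.sum(),"mean",P[t].mean(0).round(4),"mid",((P[t].min(0)+P[t].max(0))/2).round(4),"rgb",p[t].mean(0).round())
    dm=np.array([0]);
    # features on planes
    if n=="top": print("hub,ringd",plane([[297,212],[314.5,238]],i,.038).round(4))
E
```

```text
top platter [0.5713 0.0474] 0.1579 42
plat z 0.0307
[270, 172, 18, 18, 245] ztop 0.1238 n 178 mean [0.6578 0.1049 0.1354] mid [0.5638 0.0633 0.7474] rgb [197. 196. 208.]
[318, 186, 11, 12, 104] ztop 0.1123 n 61 mean [ 0.6326 -0.0348  0.1099] mid [ 0.6324 -0.0357  0.1124] rgb [190. 189. 201.]
[337, 213, 9, 9, 61] ztop 0.1389 n 45 mean [ 0.5481 -0.0936  0.1361] mid [ 0.5479 -0.094   0.1367] rgb [66. 62. 62.]
[260, 220, 16, 16, 207] ztop 0.1372 n 57 mean [0.5109 0.1339 0.1365] mid [0.5105 0.134  0.1365] rgb [61. 49. 43.]
hub,ringd [[ 0.5683  0.0464  0.038 ]
 [ 0.4844 -0.014   0.038 ]]
scene platter [0.5703 0.0486] 0.1615 39
plat z 0.0307
[304, 169, 9, 16, 117] ztop 0.1363 n 49 mean [ 0.5468 -0.088   0.1351] mid [ 0.5455 -0.0889  0.1344] rgb [54. 44. 41.]
[378, 187, 18, 21, 254] ztop 0.1364 n 54 mean [0.5108 0.1382 0.1356] mid [0.5099 0.1379 0.1349] rgb [49. 42. 40.]
[303, 199, 14, 11, 119] ztop 0.1104 n 69 mean [ 0.6322 -0.0295  0.1086] mid [ 0.6311 -0.0303  0.1085] rgb [214. 212. 212.]
[342, 216, 22, 23, 400] ztop 0.122 n 262 mean [0.6589 0.1109 0.1204] mid [0.6576 0.1097 0.1205] rgb [221. 222. 224.]
```

```bash
python3 - <<'E'
import cv2
a=cv2.imread("pics/top0.png")[155:275,235:365];b=cv2.imread("pics/scene0.png")[160:270,275:415]
a=cv2.resize(a,(390*1,360));b=cv2.resize(b,(400,360))
cv2.imwrite("pics/crop0.png",cv2.hconcat([a,b]))
E
```

```text
(no output)
```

View pics/crop0.png

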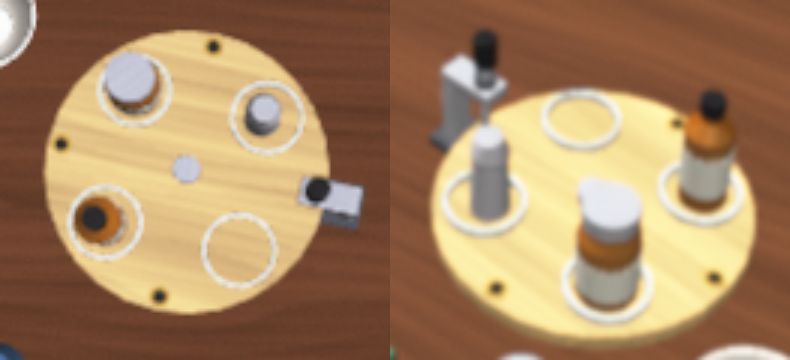

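The platter is centred near (0.571, 0.048) with yaw about -9.5°. The jar is in well a and the bottle in well b, and both look close to centred. Next I'll check the path for obstacles and generate the move numbers.

```bash
cat >> h.py <<'E'
def go(obs,*tgts,yaw=None):
    "print shares from the present pose through world targets in turn"
    w,x,y,z=obs["orientation"];M=R.from_quat([x,y,z,w]).as_matrix();p=np.array(obs["tcp_pos"])
    print("t",round(float(obs["time"]),2),"tcp",p.round(4),"xaxis yaw",np.degrees(np.arctan2(M[1,0],M[0,0])).round(1),"z",M[:,2].round(3),"w",np.round(obs["width"],4))
    for t in tgts:
        d=(np.array(t)-p)@M/.1;print(np.round(t,4),"shares",d.round(3));p=np.array(t)
E
python3 - <<'E'
from station import bot
from h import *
P=np.concatenate([cloud(np.load(f"pics/{n}0.npz")["d"],bot.camera_info(n)).reshape(-1,3) for n in("top","scene")])
print("rows x 0..0.9, cols y -0.7..0.4; max z cm")
for x in np.arange(.1,.95,.1):
    print(round(x,1),[int(100*np.max(np.r_[0,P[(abs(P[:,0]-x)<.05)&(abs(P[:,1]-y)<.05)&(P[:,2]<.6)][:,2]])) for y in np.arange(-.7,.45,.1)])
o=bot.get_obs();go(o,(.35,-.5,.25),(.45,-.3,.25),(.47,.1,.25),(.5095,.1344,.25))
E
```

```text
rows x 0..0.9, cols y -0.7..0.4; max z cm
0.1 [34, 47, 0, 0, 1, 0, 48, 42, 35, 1, 0, 0]
0.2 [57, 59, 1, 0, 1, 0, 0, 0, 0, 0, 0, 0]
0.3 [14, 14, 0, 5, 7, 0, 0, 0, 0, 9, 9, 0]
0.4 [17, 17, 14, 5, 7, 0, 1, 4, 3, 9, 9, 2]
0.5 [15, 14, 14, 0, 0, 1, 14, 4, 14, 11, 2, 2]
0.6 [18, 18, 2, 2, 0, 1, 13, 11, 12, 3, 0, 21]
0.7 [21, 21, 17, 2, 0, 1, 4, 6, 12, 6, 6, 21]
0.8 [21, 21, 17, 2, 0, 9, 9, 0, 9, 6, 9, 9]
0.9 [20, 20, 16, 2, 0, 9, 9, 12, 9, 1, 10, 10]
t 0.1 tcp [ 0.1422 -0.6338  0.2304] xaxis yaw 12.6 z [-0.     0.002 -1.   ] w 0.0855
[ 0.35 -0.5   0.25] shares [ 2.32  -0.85  -0.195]
[ 0.45 -0.3   0.25] shares [ 1.414 -1.733  0.003]
[0.47 0.1  0.25] shares [ 1.071 -3.859  0.006]
[0.5095 0.1344 0.25  ] shares [ 0.461 -0.249  0.   ]
```

Emit:
{"api": "play_rows", "payload": {"commands": [0.5,-0.17,-0.2,0,0,0,1,-0.35,-0.2,0,0,0,1,-0.35,-0.2,0,0,0], "claw": 1}}

```text
time: 0.4
tcp_pos: [0.2394, -0.5742, 0.2516]
orientation: [-0.001, 0.993, 0.115, 0.002]
ft_force: [1.7, 0.6, -1.2]
width: 0.0854
gripper_force: 0.0
```

Emit:
{"api": "play_rows", "payload": {"commands": [0.5,-0.2,0,0,0,0,1,-0.4,0,0,0,0,1,-0.4,0,0,0,0]}}

```text
time: 0.7
tcp_pos: [0.3276, -0.5121, 0.2509]
orientation: [-0.001, 0.993, 0.115, 0.002]
ft_force: [0.8, 0.1, 0.4]
width: 0.0852
gripper_force: 0.0
```

Emit:
{"api": "play_rows", "payload": {"commands": [0.4,-0.3,0,0,0,0,0.7,-0.6,0,0,0,0,1,-0.8,0,0,0,0]}}

```text
time: 1.0
tcp_pos: [0.4015, -0.4151, 0.2509]
orientation: [-0.001, 0.994, 0.111, -0.0]
ft_force: [0.5, -0.6, -0.3]
width: 0.0859
gripper_force: 0.0
```

Emit:
{"api": "play_rows", "payload": {"commands": [0.35,-0.5,0,0,0,0,0.7,-1,0,0,0,0,0.7,-1,0,0,0,0]}}

```text
time: 1.3
tcp_pos: [0.4491, -0.2996, 0.251]
orientation: [-0.001, 0.994, 0.113, 0.0]
ft_force: [0.2, -0.9, 0.2]
width: 0.0856
gripper_force: 0.0
```

Emit:
{"api": "play_rows", "payload": {"commands": [0.25,-0.5,0,0,0,0,0.5,-1,0,0,0,0,0.5,-1,0,0,0,0]}}

```text
time: 1.6
tcp_pos: [0.4755, -0.1901, 0.2512]
orientation: [-0.001, 0.993, 0.114, 0.0]
ft_force: [0.0, 0.3, -0.1]
width: 0.0852
gripper_force: 0.0
```

Emit:
{"api": "play_rows", "payload": {"commands": [0.2,-0.5,0,0,0,0,0.4,-1,0,0,0,0,0.4,-1,0,0,0,0]}}

```text
time: 1.9
tcp_pos: [0.4921, -0.0838, 0.2513]
orientation: [-0.001, 0.993, 0.114, 0.0]
ft_force: [-1.2, -0.3, -0.4]
width: 0.0856
gripper_force: 0.0
```

Emit:
{"api": "play_rows", "payload": {"commands": [0.2,-0.5,0,0,0,0,0.4,-1,0,0,0,0,0.4,-1,0,0,0,0,0.4,-1,0,0,0,0]}}

```text
time: 2.3
tcp_pos: [0.5087, 0.0175, 0.251]
orientation: [0.0, 0.994, 0.112, -0.0]
ft_force: [0.4, -0.6, -0.6]
width: 0.0854
gripper_force: 0.0
```

```bash
python3 - <<'E'
from station import bot
from h import *
o=bot.get_obs();i=bot.camera_info("wrist");p,d=bot.camera("wrist");np.savez("pics/w1.npz",p=p,d=d)
cv2.imwrite("pics/w1.png",p[:,:,::-1])
go(o,(.5105,.136,.25));print(np.round(o["qpos"],2));print(i["eye"],cam(i)[0].round(3).tolist())
P=cloud(d,i);C=np.array([.571,.048])
near=(np.linalg.norm(P[...,:2]-C,axis=-1)<.2)&(d>0.05)
k,l,s,ct=cv2.connectedComponentsWithStats((near&(P[...,2]>.1)&(P[...,2]<.15)).astype(np.uint8))
for j in range(1,k):
    if s[j,4]<60: continue
    pts=P[l==j];zt=np.percentile(pts[:,2],90);t=(l==j)&(P[...,2]>zt-.006);print(s[j].tolist(),zt.round(4),circ(P[t]),((P[t].min(0)+P[t].max(0))/2).round(4),P[t].mean(0).round(4),p[t].mean(0).round())
E
```

```text
t 2.3 tcp [0.5087 0.0175 0.251 ] xaxis yaw 12.8 z [-0.001 -0.    -1.   ] w 0.0854
[0.5105 0.136  0.25  ] shares [ 0.28  -1.151  0.01 ]
[ 0.24  0.24 -0.4   1.9   0.11  1.02 -1.55]
[0.57958519 0.0337642  0.39410608] [[0.223, -0.934, -0.28], [-0.975, -0.213, -0.066], [0.002, 0.287, -0.958]]
[222, 0, 62, 41, 2070] 0.1213 (array([0.64936608, 0.10572074]), np.float64(0.01591773901435717)) [0.647  0.1073 0.1193] [0.647  0.1051 0.1203] [227. 228. 237.]
[377, 60, 35, 37, 970] 0.1104 (array([ 0.6287511 , -0.03320729]), np.float64(0.010568195703529959)) [ 0.6291 -0.0336  0.1083] [ 0.6286 -0.0329  0.1088] [215. 214. 223.]
[179, 137, 51, 48, 1835] 0.1366 (array([0.50764716, 0.13542028]), np.float64(0.009097709518281608)) [0.5074 0.136  0.1344] [0.5079 0.1352 0.136 ] [36. 34. 37.]
[413, 165, 36, 29, 779] 0.1364 (array([ 0.54454674, -0.09081136]), np.float64(0.009073687729774217)) [ 0.5443 -0.0913  0.1343] [ 0.5448 -0.0904  0.1354] [56. 54. 58.]
```

View pics/w1.png

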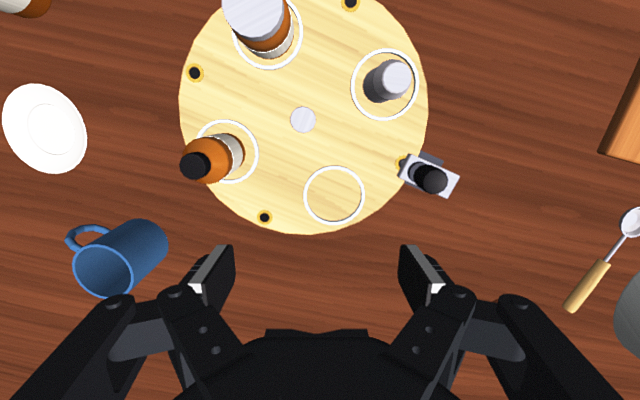

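The wrist view shows the bottle cap at (197,165) and the jar lid clipped at the top edge at (253,15). The shaker is at (391,80), the knob at (431,178) and the empty well ring at (334,195). I'll fit the rings from this view.

```bash
python3 - <<'E'
from station import bot
from h import *
i=bot.camera_info("wrist");f=np.load("pics/w1.npz");p=f["p"].astype(int)
v,u=np.indices(p.shape[:2]);Q=plane(np.c_[u.ravel(),v.ravel()],i,.038).reshape(400,640,3)
sat=p.max(2)-p.min(2);w=(sat<45)&(p.min(2)>175)
C=np.array([.568,.047]);a=np.radians(-9.5);Rm=np.array([[np.cos(a),-np.sin(a)],[np.sin(a),np.cos(a)]])
out=[]
for n,l in zip("abcd",[(75,75),(-75,75),(75,-75),(-75,-75)]):
    c=C+Rm@np.array(l)/1000
    for k in range(6):
        r=np.linalg.norm(Q[...,:2]-c,axis=-1);m=w&(abs(r-.039)<(.008 if k<2 else .004));c,rr=circ(Q[m])
    print(n,c.round(4),rr.round(4),m.sum());out.append(c)
out=np.array(out);print("centre",out.mean(0).round(4),"x dir",np.degrees(np.arctan2(*(out[0]-out[1]+out[2]-out[3])[::-1])).round(2))
r=np.linalg.norm(Q[...,:2]-C,axis=-1);m=w&(r<.022);Q2=plane(np.argwhere(m)[:,::-1],i,.044);print("hub",Q2.mean(0).round(4))
E
```

```text
a [0.6561 0.1057] 0.0389 871
b [0.5087 0.1319] 0.0387 575
c [ 0.6296 -0.042 ] 0.0389 833
d [ 0.4818 -0.0152] 0.0389 675
centre [0.569  0.0451] x dir -10.17
hub [0.5692 0.0451 0.044 ]
```

Emit:
{"api": "play_rows", "payload": {"commands": [0.13,-0.5,0,0,0,0,0.26,-1,0,0,0,0,0.26,-1,0,0,0,0]}}

```text
time: 2.65
tcp_pos: [0.5119, 0.1242, 0.2515]
orientation: [-0.001, 0.994, 0.113, 0.0]
ft_force: [-0.2, 0.8, -0.2]
width: 0.0852
gripper_force: 0.0
```

Emit:
{"api": "play_rows", "payload": {"commands": [0,-0.15,0.4,0,0,0,0,-0.15,0.8,0,0,0,0,-0.15,1,0,0,0]}}

```text
time: 2.95
tcp_pos: [0.5075, 0.1312, 0.148]
orientation: [0.001, 0.994, 0.109, -0.002]
ft_force: [0.4, -1.3, 1.4]
width: 0.0853
gripper_force: 0.0
```

Emit:
{"api": "play_rows", "payload": {"commands": [0,0,0.3,0,0,0,0,0,0.6,0,0,0,0,0,0.82,0,0,0,0,0,0.82,0,0,0,0,0,0.82,0,0,0]}}

```text
time: 3.45
tcp_pos: [0.5093, 0.1327, 0.0693]
orientation: [0.0, 0.994, 0.109, -0.0]
ft_force: [0.8, 0.9, 1.3]
width: 0.0852
gripper_force: 0.0
```

Emit:
{"api": "play_rows", "payload": {"commands": [0,0,0,0,0,0,0,0,0,0,0,0,0,0,0,0,0,0,0,0,0,0,0,0,0,0,0,0,0,0,0,0,0,0,0,0,0,0,0,0,0,0,0,0,0,0,0,0], "claw": 0, "force": 50}}

```text
time: 4.25
tcp_pos: [0.5099, 0.1351, 0.0709]
orientation: [-0.0, 0.994, 0.11, 0.001]
ft_force: [-0.9, 0.9, 5.2]
width: 0.0489
gripper_force: 50.6
```

```bash
python3 - <<'E'
from station import bot
from h import *
o=bot.get_obs();go(o,(.4835,-.0135,.135));p,d=bot.camera("wrist");q,_=bot.camera("scene")
cv2.imwrite("pics/w2.png",cv2.hconcat([cv2.resize(p[:,:,::-1],(480,300)),cv2.resize(q[140:280,260:430,::-1],(320,300))]))
E
```

```text
t 4.25 tcp [0.5099 0.1351 0.0709] xaxis yaw 12.7 z [ 0.003  0.    -1.   ] w 0.0489
[ 0.4835 -0.0135  0.135 ] shares [-0.582  1.392 -0.642]
```

View pics/w2.png

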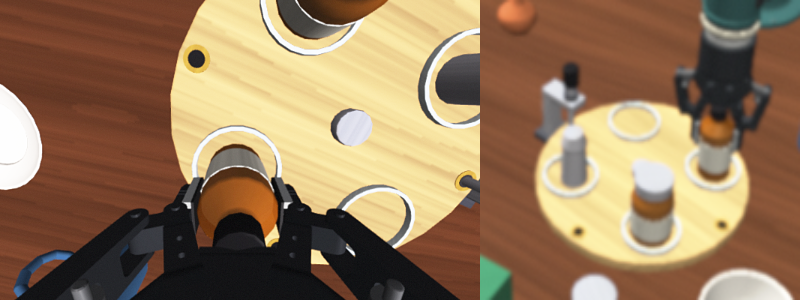

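The bottle is gripped, with the pads on its straight body at 49 mm. Next I'll lift it and carry it to well d.

Emit:
{"api": "play_rows", "payload": {"commands": [0,0,-0.2,0,0,0,0,0,-0.4,0,0,0,0,0,-0.4,0,0,0]}}

```text
time: 4.65
tcp_pos: [0.5106, 0.1352, 0.1117]
orientation: [-0.0, 0.994, 0.11, 0.003]
ft_force: [0.9, -0.3, -3.0]
width: 0.0485
gripper_force: 52.9
```

Emit:
{"api": "play_rows", "payload": {"commands": [-0.1,0.25,0,0,0,0,-0.25,0.6,0,0,0,0,-0.4,0.95,0,0,0,0,-0.42,1,0,0,0,0]}}

```text
time: 5.05
tcp_pos: [0.4879, 0.0223, 0.108]
orientation: [0.001, 0.994, 0.107, -0.002]
ft_force: [0.0, -0.2, -3.4]
width: 0.0487
gripper_force: 52.9
```

Emit:
{"api": "play_rows", "payload": {"commands": [-0.08,0.2,0,0,0,0,-0.165,0.405,0,0,0,0,-0.165,0.405,0,0,0,0,-0.165,0.405,0,0,0,0]}}

```text
time: 5.45
tcp_pos: [0.4823, -0.0153, 0.1088]
orientation: [-0.0, 0.994, 0.11, -0.0]
ft_force: [-0.3, 0.6, -3.1]
width: 0.0487
gripper_force: 52.9
```

```bash
python3 - <<'E'
from station import bot
from h import *
o=bot.get_obs();go(o,(.4837,-.0149,.071));p,d=bot.camera("scene");print(o["ft_force"])
i=bot.camera_info("scene");P=cloud(d,i)
m=(P[...,2]>.15)&(P[...,2]<.18)&(np.linalg.norm(P[...,:2]-[.483,-.014],axis=-1)<.06);print(m.sum(),P[m].mean(0))
cv2.imwrite("pics/s3.png",cv2.resize(p[100:260,250:430,::-1],(540,480)))
E
```

```text
t 5.45 tcp [ 0.4823 -0.0153  0.1088] xaxis yaw 12.6 z [-0.001  0.    -1.   ] w 0.0487
[ 0.4837 -0.0149  0.071 ] shares [ 0.015 -0.     0.378]
[-0.31545073  0.5527518  -3.09291703]
307 [ 0.4882506  -0.01207395  0.16598771]
```

View pics/s3.png

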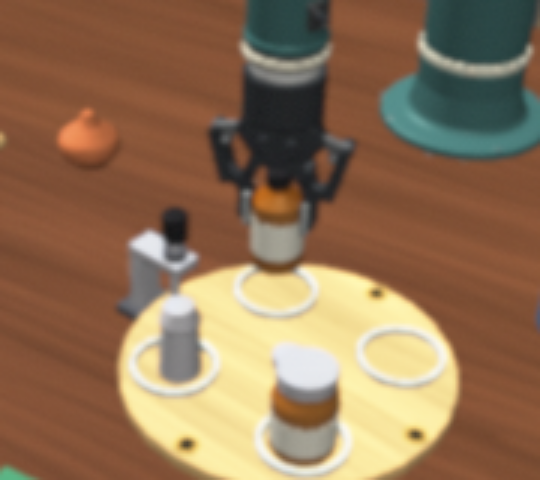

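The bottle hangs upright over ring d at crop pixel (275,290). Now I'll lower it.

Emit:
{"api": "play_rows", "payload": {"commands": [0,0,0.15,0,0,0,0,0,0.28,0,0,0,0,0,0.34,0,0,0,0,0,0.37,0,0,0,0,0,0.39,0,0,0,0,0,0.39,0,0,0]}}

```text
time: 6.1
tcp_pos: [0.4824, -0.0145, 0.071]
orientation: [0.0, 0.994, 0.11, -0.0]
ft_force: [-2.8, 1.8, 3.8]
width: 0.0486
gripper_force: 53.4
```

Emit:
{"api": "play_rows", "payload": {"commands": [0,0,0,0,0,0,0,0,0,0,0,0,0,0,0,0,0,0,0,0,0,0,0,0,0,0,0,0,0,0], "claw": 1}}

```text
time: 6.6
tcp_pos: [0.4827, -0.0153, 0.0703]
orientation: [0.0, 0.994, 0.11, 0.0]
ft_force: [-0.4, -0.6, 0.5]
width: 0.0854
gripper_force: 0.0
```

Emit:
{"api": "play_rows", "payload": {"commands": [0,0,-0.2,0,0,0,0,0,-0.5,0,0,0,0,0,-0.8,0,0,0,0,0,-1,0,0,0]}}

```text
time: 7.0
tcp_pos: [0.4832, -0.0151, 0.1721]
orientation: [0.0, 0.994, 0.11, 0.001]
ft_force: [0.5, -0.6, -0.0]
width: 0.0857
gripper_force: 0.0
```

Emit:
{"api": "play_rows", "payload": {"commands": [0.4,-0.2,-0.3,0,0,0,0.8,-0.4,-0.7,0,0,0,0.8,-0.4,-0.7,0,0,0,0.8,-0.4,-0.7,0,0,0]}}

```text
time: 7.4
tcp_pos: [0.5532, 0.0428, 0.2415]
orientation: [-0.0, 0.994, 0.111, 0.002]
ft_force: [-0.1, -1.0, 0.1]
width: 0.0854
gripper_force: 0.0
```

```bash
cat > look.py <<'E'
from station import bot
from h import *
import sys
def look(tag,C0=(.569,.0455)):
    o=bot.get_obs();i=bot.camera_info("wrist");p,d=bot.camera("wrist");cv2.imwrite(f"pics/{tag}.png",p[:,:,::-1])
    P=cloud(d,i);near=(np.linalg.norm(P[...,:2]-C0,axis=-1)<.2)&(d>.05)
    k,l,s,ct=cv2.connectedComponentsWithStats((near&(P[...,2]>.1)&(P[...,2]<.15)).astype(np.uint8))
    for j in range(1,k):
        if s[j,4]<100: continue
        zt=np.percentile(P[l==j][:,2],85);t=(l==j)&(abs(P[...,2]-zt)<.004);c=max(cv2.findContours(t.astype(np.uint8),0,1)[0],key=cv2.contourArea)
        (u,v),r=cv2.minEnclosingCircle(c);print("box",s[j,:4].tolist(),"z",zt.round(4),"encl",plane([[u,v]],i,zt)[0,:2].round(4),"mean",P[t].mean(0)[:2].round(4),"rgb",p[t].mean(0).astype(int))
    v,u=np.indices(d.shape);Q=plane(np.c_[u.ravel(),v.ravel()],i,.038).reshape(400,640,3);q=p.astype(int)
    w=(q.max(2)-q.min(2)<45)&(q.min(2)>175);a=np.radians(-10);Rm=np.array([[np.cos(a),-np.sin(a)],[np.sin(a),np.cos(a)]])
    for n,L in zip("abcd",[(75,75),(-75,75),(75,-75),(-75,-75)]):
        c=C0+Rm@np.array(L)/1000
        try:
            for k in range(6):
                m=w&(abs(np.linalg.norm(Q[...,:2]-c,axis=-1)-.039)<(.008 if k<2 else .004));c,rr=circ(Q[m])
            print("well",n,c.round(4),rr.round(4),m.sum())
        except Exception: print(n,"no")
    return o
E
python3 - <<'E'
from look import *
o=look("w4");go(o,(.656,.107,.24),(.656,.107,.055))
E
```

```text
box [239, 31, 62, 66] z 0.1212 encl [0.6567 0.1077] mean [0.6568 0.1076] rgb [229 229 239]
box [390, 113, 35, 35] z 0.1101 encl [ 0.6292 -0.0317] mean [ 0.6291 -0.0328] rgb [217 217 226]
box [425, 212, 36, 33] z 0.136 encl [ 0.5454 -0.09  ] mean [ 0.5452 -0.0904] rgb [52 50 53]
box [329, 237, 43, 49] z 0.1365 encl [ 0.4822 -0.0132] mean [ 0.4821 -0.0133] rgb [35 33 36]
well a [0.6565 0.1087] 0.0391 1155
well b [0.5085 0.1342] 0.0388 763
well c [ 0.6299 -0.0395] 0.0389 790
well d [ 0.482  -0.0132] 0.0389 488
t 7.4 tcp [0.5532 0.0428 0.2415] xaxis yaw 12.8 z [ 0.003  0.001 -1.   ] w 0.0854
[0.656 0.107 0.24 ] shares [ 1.144 -0.399  0.018]
[0.656 0.107 0.055] shares [-0.006  0.     1.85 ]
```

View pics/w4.png

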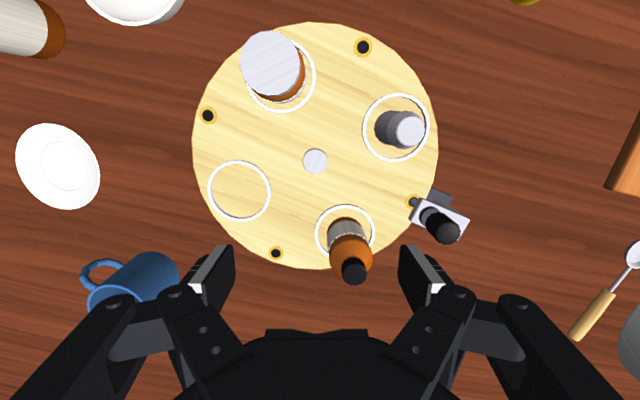

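The bottle stands upright in well d, with its cap at (353,272). The jar lid is at (271,64), around (0.657, 0.108). Now I'll grasp the jar.

Emit:
{"api": "play_rows", "payload": {"commands": [0.4,-0.2,0,0,0,0,0.8,-0.4,0,0,0,0,1,-0.405,0,0,0,0,1,-0.405,0,0,0,0]}}

```text
time: 7.85
tcp_pos: [0.6404, 0.1023, 0.2373]
orientation: [0.0, 0.994, 0.11, -0.002]
ft_force: [0.1, 0.2, 0.3]
width: 0.0853
gripper_force: 0.0
```

Emit:
{"api": "play_rows", "payload": {"commands": [0.15,0,0.3,0,0,0,0.15,0,0.6,0,0,0,0.15,0,0.85,0,0,0,0.15,0,0.85,0,0,0]}}

```text
time: 8.25
tcp_pos: [0.6505, 0.1029, 0.15]
orientation: [0.001, 0.994, 0.109, -0.005]
ft_force: [-1.0, -0.9, -0.3]
width: 0.0859
gripper_force: 0.0
```

Emit:
{"api": "play_rows", "payload": {"commands": [0,0,0.3,0,0,0,0,0,0.6,0,0,0,0,0,0.8,0,0,0,0,0,1,0,0,0,0,0,1,0,0,0]}}

```text
time: 8.75
tcp_pos: [0.6527, 0.1042, 0.0533]
orientation: [0.001, 0.994, 0.11, -0.003]
ft_force: [-0.4, -0.5, 0.1]
width: 0.0853
gripper_force: 0.0
```

Emit:
{"api": "play_rows", "payload": {"commands": [0,0,0,0,0,0,0,0,0,0,0,0,0,0,0,0,0,0,0,0,0,0,0,0,0,0,0,0,0,0,0,0,0,0,0,0,0,0,0,0,0,0], "claw": 0, "force": 55}}

```text
time: 9.45
tcp_pos: [0.6562, 0.107, 0.0581]
orientation: [-0.0, 0.994, 0.11, 0.002]
ft_force: [-2.7, 1.5, 4.5]
width: 0.058
gripper_force: 57.0
```

Emit:
{"api": "play_rows", "payload": {"commands": [0,0,-0.2,0,0,0,0,0,-0.4,0,0,0,0,0,-0.4,0,0,0]}}

```text
time: 9.75
tcp_pos: [0.6575, 0.1064, 0.0992]
orientation: [-0.0, 0.994, 0.11, 0.003]
ft_force: [0.7, 0.8, -2.1]
width: 0.0583
gripper_force: 57.2
```

```bash
python3 - <<'E'
from station import bot
from h import *
o=bot.get_obs();go(o,np.array(o["tcp_pos"])+[.5085-.6567,.134-.1077,0]);print(o["ft_force"])
E
```

```text
t 9.75 tcp [0.6575 0.1064 0.0992] xaxis yaw 12.6 z [ 0.007  0.001 -1.   ] w 0.0583
[0.5093 0.1327 0.0992] shares [-1.389 -0.581 -0.01 ]
[ 0.7080993   0.81117492 -2.06192462]
```

Emit:
{"api": "play_rows", "payload": {"commands": [-0.25,-0.1,0,0,0,0,-0.6,-0.25,0,0,0,0,-0.95,-0.4,0,0,0,0,-1,-0.42,0,0,0,0]}}

```text
time: 10.15
tcp_pos: [0.543, 0.126, 0.0945]
orientation: [0.0, 0.994, 0.112, -0.003]
ft_force: [1.3, 0.2, -2.1]
width: 0.0582
gripper_force: 57.2
```

Emit:
{"api": "play_rows", "payload": {"commands": [-0.2,-0.08,0,0,0,0,-0.387,-0.16,0,0,0,0,-0.387,-0.16,0,0,0,0,-0.387,-0.16,0,0,0,0,-0.387,-0.16,0,0,0,0]}}

```text
time: 10.65
tcp_pos: [0.5083, 0.1319, 0.0953]
orientation: [-0.0, 0.994, 0.11, 0.001]
ft_force: [0.8, -0.0, -3.0]
width: 0.0583
gripper_force: 57.3
```

```bash
python3 - <<'E'
from look import *
o=look("w5");go(o,(.5085,.134,.058));q,_=bot.camera("scene")
cv2.imwrite("pics/v5.png",cv2.hconcat([cv2.resize(cv2.imread("pics/w5.png"),(480,300)),cv2.resize(q[120:260,280:430,::-1],(320,300))]))
E
```

```text
box [183, 197, 267, 103] z 0.1458 encl [0.5176 0.1343] mean [0.524  0.1353] rgb [49 47 49]
box [511, 301, 95, 88] z 0.1334 encl [ 0.4864 -0.0153] mean [ 0.4902 -0.0136] rgb [28 25 27]
well a [0.656  0.1085] 0.0388 1259
well b [0.5066 0.1341] 0.0401 1220
well c [ 0.63   -0.0396] 0.039 1504
well d [ 0.4819 -0.0132] 0.039 691
t 10.65 tcp [0.5083 0.1319 0.0953] xaxis yaw 12.6 z [ 0.001  0.    -1.   ] w 0.0583
[0.5085 0.134  0.058 ] shares [ 0.006 -0.02   0.373]
```

View pics/v5.png

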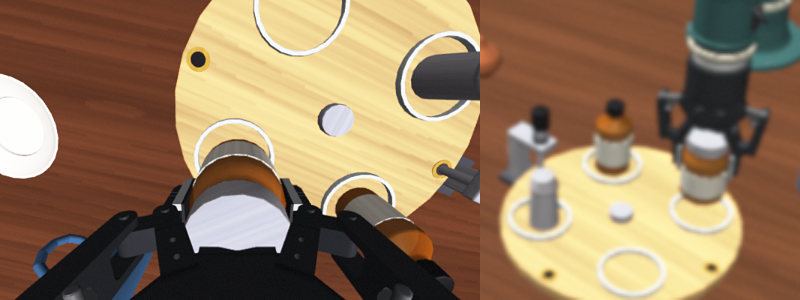

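The jar is centred over ring b, and its ring appears at (233,150) in the wrist half of the picture. Next: lower, release, retreat and look.

Emit:
{"api": "play_rows", "payload": {"commands": [0,-0.02,0.15,0,0,0,0,-0.02,0.28,0,0,0,0,-0.02,0.34,0,0,0,0,-0.02,0.37,0,0,0,0,-0.02,0.385,0,0,0,0,-0.02,0.385,0,0,0]}}

```text
time: 11.35
tcp_pos: [0.5054, 0.1339, 0.058]
orientation: [0.001, 0.994, 0.11, -0.001]
ft_force: [-8.5, -3.7, 20.1]
width: 0.0586
gripper_force: 59.4
```

```bash
python3 - <<'E'
from look import *
o=look("w6");print(np.round(o["ft_force"],1));q,d=bot.camera("scene");i=bot.camera_info("scene")
P=cloud(d,i);n=np.linalg.norm(P[...,:2]-[.509,.136],axis=-1)<.05
g=(q.astype(int).min(2)>150)&n;print("lid/label z hist",np.histogram(P[...,2][g],bins=np.arange(.03,.16,.01)),np.percentile(P[...,2][g&(P[...,2]>.1)],[50,90,98]))
cv2.imwrite("pics/v6.png",cv2.hconcat([cv2.resize(cv2.imread("pics/w6.png"),(480,300)),cv2.resize(q[155:245,350:430,::-1],(320,300))]))
E
```

```text
box [47, 237, 593, 163] z 0.1438 encl [0.5251 0.1384] mean [0.5162 0.1363] rgb [19 19 21]
box [191, 367, 25, 18] z 0.1496 encl [0.5105 0.1635] mean [0.5095 0.1628] rgb [17 16 17]
box [419, 367, 22, 17] z 0.1495 encl [0.5233 0.1095] mean [0.5214 0.1094] rgb [17 15 16]
well a [0.6559 0.1085] 0.0387 1412
well b [0.5076 0.1347] 0.0392 2321
well c [ 0.6299 -0.0393] 0.0387 1108
well d [ 0.482  -0.0132] 0.0389 699
[-8.5 -3.7 20.1]
lid/label z hist (array([241,   8,   7,   9,   2,   0,   0,   0,  43,  78,   7,   0]), array([0.03, 0.04, 0.05, 0.06, 0.07, 0.08, 0.09, 0.1 , 0.11, 0.12, 0.13,
       0.14, 0.15])) [0.12220978 0.40342716 0.4103464 ]
```

View pics/v6.png

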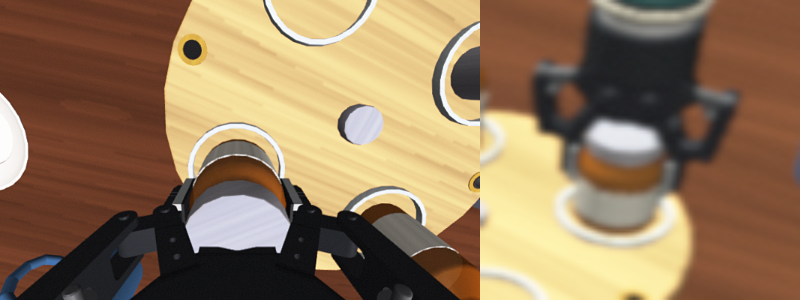

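Emit:
{"api": "play_rows", "payload": {"commands": [0,0,-0.015,0,0,0,0,0,-0.015,0,0,0]}}

```text
time: 11.65
tcp_pos: [0.5069, 0.1343, 0.0582]
orientation: [-0.0, 0.994, 0.11, 0.0]
ft_force: [0.6, -0.7, -1.6]
width: 0.0585
gripper_force: 57.5
```

Contact is relieved and the jar sits on the floor of the well. I'll release it, rise, and move to a viewpoint.

Emit:
{"api": "play_rows", "payload": {"commands": [0,0,0,0,0,0,0,0,0,0,0,0,0,0,0,0,0,0,0,0,0,0,0,0,0,0,0,0,0,0], "claw": 1}}

```text
time: 12.15
tcp_pos: [0.5068, 0.1342, 0.0582]
orientation: [-0.0, 0.994, 0.11, 0.0]
ft_force: [0.5, -0.1, 0.5]
width: 0.0855
gripper_force: 0.0
```

Emit:
{"api": "play_rows", "payload": {"commands": [0,0,-0.2,0,0,0,0,0,-0.5,0,0,0,0,0,-0.8,0,0,0,0,0,-1,0,0,0]}}

```text
time: 12.55
tcp_pos: [0.5074, 0.1345, 0.1602]
orientation: [-0.0, 0.994, 0.11, 0.001]
ft_force: [0.5, 0.3, 0.0]
width: 0.0853
gripper_force: 0.0
```

Emit:
{"api": "play_rows", "payload": {"commands": [-0.3,0.4,-0.4,0,0,0,-0.4,0.8,-0.8,0,0,0,-0.4,1,-0.8,0,0,0,-0.4,1,-0.8,0,0,0]}}

```text
time: 12.95
tcp_pos: [0.4913, 0.0227, 0.2407]
orientation: [0.002, 0.994, 0.106, 0.002]
ft_force: [0.8, 0.1, -0.2]
width: 0.0855
gripper_force: 0.0
```

```bash
python3 - <<'E'
from look import *
o=look("w7");go(o,(.482,-.0132,.24),(.482,-.0132,.069))
E
```

```text
box [387, 40, 37, 40] z 0.11 encl [ 0.6281 -0.0321] mean [ 0.6284 -0.0329] rgb [219 218 228]
box [176, 122, 60, 57] z 0.121 encl [0.5087 0.133 ] mean [0.5082 0.1333] rgb [229 229 239]
box [426, 149, 38, 31] z 0.1363 encl [ 0.5442 -0.0903] mean [ 0.5442 -0.0906] rgb [58 56 59]
box [324, 180, 47, 47] z 0.1365 encl [ 0.4819 -0.0138] mean [ 0.4817 -0.0138] rgb [41 37 39]
well a [0.6554 0.1079] 0.0385 660
well b [0.5082 0.1348] 0.0391 940
well c [ 0.6297 -0.0393] 0.0388 921
well d [ 0.4822 -0.013 ] 0.0389 535
t 12.95 tcp [0.4913 0.0227 0.2407] xaxis yaw 12.2 z [ 0.005 -0.003 -1.   ] w 0.0855
[ 0.482  -0.0132  0.24  ] shares [-0.166  0.331  0.008]
[ 0.482  -0.0132  0.069 ] shares [-0.008 -0.007  1.71 ]
```

Jar centred in well b, lid height right (0.121). Now the bottle from d.

Emit:
{"api": "play_rows", "payload": {"commands": [-0.17,0.36,0.2,0,0,0,-0.17,0.36,0.5,0,0,0,-0.17,0.36,0.7,0,0,0,-0.17,0.36,0.7,0,0,0]}}

```text
time: 13.4
tcp_pos: [0.4783, -0.0099, 0.1653]
orientation: [-0.001, 0.994, 0.111, -0.003]
ft_force: [-0.2, -0.1, 0.1]
width: 0.085
gripper_force: 0.0
```

Emit:
{"api": "play_rows", "payload": {"commands": [0,0,0.3,0,0,0,0,0,0.6,0,0,0,0,0,0.8,0,0,0,0,0,1,0,0,0,0,0,1,0,0,0]}}

```text
time: 13.9
tcp_pos: [0.4796, -0.0098, 0.0668]
orientation: [-0.001, 0.994, 0.111, -0.002]
ft_force: [-0.9, 0.0, 0.4]
width: 0.0856
gripper_force: 0.0
```

Emit:
{"api": "play_rows", "payload": {"commands": [0,0,0,0,0,0,0,0,0,0,0,0,0,0,0,0,0,0,0,0,0,0,0,0,0,0,0,0,0,0,0,0,0,0,0,0,0,0,0,0,0,0,0,0,0,0,0,0], "claw": 0, "force": 50}}

```text
time: 14.7
tcp_pos: [0.4822, -0.011, 0.0699]
orientation: [0.0, 0.994, 0.11, 0.002]
ft_force: [-0.5, -0.8, 5.1]
width: 0.0487
gripper_force: 50.6
```

Emit:
{"api": "play_rows", "payload": {"commands": [0,0,-0.2,0,0,0,0,0,-0.4,0,0,0,0,0,-0.5,0,0,0,0,0,-0.5,0,0,0]}}

```text
time: 15.1
tcp_pos: [0.4819, -0.0111, 0.1198]
orientation: [0.0, 0.994, 0.11, 0.002]
ft_force: [0.5, -0.3, -3.1]
width: 0.0485
gripper_force: 52.9
```

```bash
python3 - <<'E'
from station import bot
from h import *
o=bot.get_obs();t=np.array(o["tcp_pos"]);go(o,t+[.656-.4818,.1082+.0138,0],(.656,.1082,t[2]));go(o,(.656,.1082,t[2]))
E
```

```text
t 15.1 tcp [ 0.4819 -0.0111  0.1198] xaxis yaw 12.6 z [ 0.003 -0.    -1.   ] w 0.0485
[0.6561 0.1109 0.1198] shares [ 1.966 -0.81   0.005]
[0.656  0.1082 0.1198] shares [-0.007  0.026  0.   ]
t 15.1 tcp [ 0.4819 -0.0111  0.1198] xaxis yaw 12.6 z [ 0.003 -0.    -1.   ] w 0.0485
[0.656  0.1082 0.1198] shares [ 1.959 -0.784  0.005]
```

Emit:
{"api": "play_rows", "payload": {"commands": [0.25,-0.1,0,0,0,0,0.6,-0.25,0,0,0,0,1,-0.4,0,0,0,0]}}

```text
time: 15.4
tcp_pos: [0.5696, 0.0496, 0.1173]
orientation: [0.0, 0.994, 0.109, -0.001]
ft_force: [1.2, -0.6, -2.6]
width: 0.0486
gripper_force: 52.8
```

Emit:
{"api": "play_rows", "payload": {"commands": [0.4,-0.16,0,0,0,0,0.75,-0.3,0,0,0,0,0.965,-0.39,0,0,0,0,0.965,-0.39,0,0,0,0,0.965,-0.39,0,0,0,0,0.965,-0.39,0,0,0,0]}}

```text
time: 16.0
tcp_pos: [0.654, 0.1079, 0.1172]
orientation: [0.001, 0.994, 0.11, -0.001]
ft_force: [-0.5, -0.5, -0.7]
width: 0.0483
gripper_force: 52.8
```

```bash
python3 - <<'E'
from look import *
o=look("w8");go(o,(.656,.1082,.070))
E
```

```text
box [232, 200, 168, 75] z 0.1461 encl [0.6601 0.1129] mean [0.668  0.1111] rgb [55 38 27]
box [487, 285, 48, 43] z 0.1101 encl [ 0.6344 -0.0296] mean [ 0.6345 -0.0328] rgb [181 180 195]
well a [0.6559 0.1083] 0.0389 1006
well b [0.5114 0.1392] 0.0366 16
well c [ 0.6298 -0.0396] 0.0389 659
well d [0. 0.] 0.0 0
t 16.0 tcp [0.654  0.1079 0.1172] xaxis yaw 12.6 z [-0.002 -0.001 -1.   ] w 0.0483
[0.656  0.1082 0.07  ] shares [0.021 0.001 0.472]
```

View pics/w8.png

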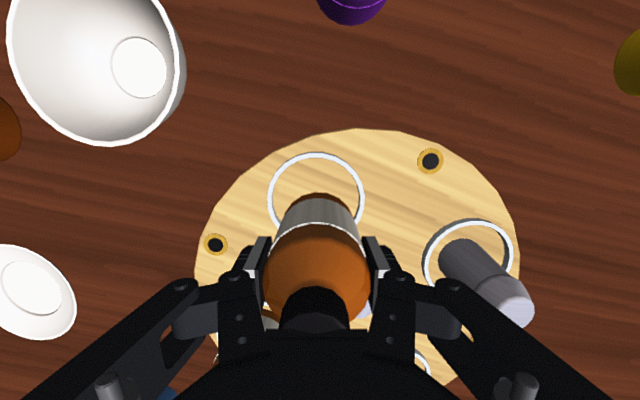

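The bottle is over ring a, whose ring is at (316,200). Lower it gently.

Emit:
{"api": "play_rows", "payload": {"commands": [0.02,0,0.15,0,0,0,0.02,0,0.3,0,0,0,0.02,0,0.4,0,0,0,0.02,0,0.44,0,0,0,0.02,0,0.46,0,0,0,0.02,0,0.46,0,0,0]}}

```text
time: 16.65
tcp_pos: [0.6572, 0.1097, 0.072]
orientation: [-0.0, 0.994, 0.11, -0.0]
ft_force: [1.2, 0.4, -2.9]
width: 0.0484
gripper_force: 52.8
```

Emit:
{"api": "play_rows", "payload": {"commands": [0,0,0.01,0,0,0,0,0,0.02,0,0,0,0,0,0.02,0,0,0]}}

```text
time: 16.95
tcp_pos: [0.6574, 0.1096, 0.0705]
orientation: [0.0, 0.994, 0.11, 0.0]
ft_force: [-0.6, -0.8, -4.1]
width: 0.0488
gripper_force: 52.8
```

Emit:
{"api": "play_rows", "payload": {"commands": [0,0,0.01,0,0,0,0,0,0.015,0,0,0,0,0,0.015,0,0,0]}}

```text
time: 17.25
tcp_pos: [0.6577, 0.1096, 0.07]
orientation: [0.0, 0.994, 0.11, 0.001]
ft_force: [-1.2, -1.2, 5.5]
width: 0.0487
gripper_force: 53.4
```

Touched down. I'll release, rise, and head for a view near the knob.

Emit:
{"api": "play_rows", "payload": {"commands": [0,0,0,0,0,0,0,0,0,0,0,0,0,0,0,0,0,0,0,0,0,0,0,0,0,0,0,0,0,0], "claw": 1}}

```text
time: 17.75
tcp_pos: [0.6573, 0.1096, 0.0687]
orientation: [0.0, 0.994, 0.11, -0.0]
ft_force: [0.2, -0.2, -0.4]
width: 0.0856
gripper_force: 0.0
```

Emit:
{"api": "play_rows", "payload": {"commands": [0,0,-0.2,0,0,0,0,0,-0.5,0,0,0,0,0,-0.8,0,0,0,0,0,-1,0,0,0]}}

```text
time: 18.15
tcp_pos: [0.658, 0.1099, 0.171]
orientation: [-0.0, 0.994, 0.11, 0.001]
ft_force: [0.5, -0.1, 0.6]
width: 0.0854
gripper_force: 0.0
```

Emit:
{"api": "play_rows", "payload": {"commands": [-0.4,0.3,-0.3,0,0,0,-0.8,0.7,-0.7,0,0,0,-1,1,-0.7,0,0,0,-1,1,-0.7,0,0,0]}}

```text
time: 18.55
tcp_pos: [0.5807, -0.0161, 0.2408]
orientation: [0.002, 0.994, 0.107, 0.001]
ft_force: [-0.8, 0.1, 1.3]
width: 0.0856
gripper_force: 0.0
```

Emit:
{"api": "play_rows", "payload": {"commands": [-0.4,0.3,0,0,0,0,-0.6,0.6,0,0,0,0,-0.8,0.8,0,0,0,0,-0.8,0.8,0,0,0,0,-0.8,0.8,0,0,0,0]}}

```text
time: 19.05
tcp_pos: [0.5211, -0.1055, 0.2388]
orientation: [-0.0, 0.994, 0.11, 0.0]
ft_force: [-0.1, -0.1, 0.1]
width: 0.0855
gripper_force: 0.0
```

```bash
python3 - <<'E'
from look import *
o=look("w9");go(o,(.5445,-.0925,.24),(.5445,-.0925,.101))
E
```

```text
box [88, 0, 56, 25] z 0.1126 encl [0.6459 0.1023] mean [0.6424 0.1025] rgb [182 104  40]
box [248, 40, 36, 39] z 0.1099 encl [ 0.6286 -0.0343] mean [ 0.6288 -0.0341] rgb [227 227 235]
box [43, 124, 66, 55] z 0.1206 encl [0.5101 0.1309] mean [0.5086 0.1324] rgb [231 231 240]
box [293, 151, 28, 31] z 0.1359 encl [ 0.5454 -0.0921] mean [ 0.5452 -0.0921] rgb [42 40 44]
well a [0.6553 0.1067] 0.0386 669
well b [0.508  0.1344] 0.0394 680
well c [ 0.6297 -0.0396] 0.0387 971
well d [ 0.4821 -0.0136] 0.0387 808
t 19.05 tcp [ 0.5211 -0.1055  0.2388] xaxis yaw 12.6 z [ 0.  0. -1.] w 0.0855
[ 0.5445 -0.0925  0.24  ] shares [ 0.256 -0.076 -0.012]
[ 0.5445 -0.0925  0.101 ] shares [-1.00e-03  0.00e+00  1.39e+00]
```

View pics/w9.png

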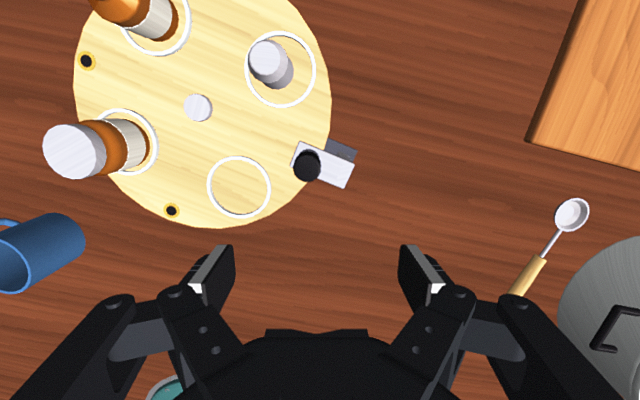

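Bottle upright in well a (130,20), jar in well b (lid 75,150). The knob is at (307,166), around (0.545, -0.092). Move over it and descend.

Emit:
{"api": "play_rows", "payload": {"commands": [0.26,-0.08,0.1,0,0,0,0.26,-0.08,0.4,0,0,0,0.26,-0.08,0.7,0,0,0,0.26,-0.08,0.7,0,0,0,0.26,-0.08,0.7,0,0,0]}}

```text
time: 19.6
tcp_pos: [0.5451, -0.0906, 0.1688]
orientation: [-0.0, 0.994, 0.111, -0.0]
ft_force: [-1.4, 0.9, 1.2]
width: 0.0854
gripper_force: 0.0
```

Emit:
{"api": "play_rows", "payload": {"commands": [0,0,0.25,0,0,0,0,0,0.45,0,0,0,0,0,0.6,0,0,0,0,0,0.64,0,0,0,0,0,0.64,0,0,0,0,0,0.64,0,0,0]}}

```text
time: 20.2
tcp_pos: [0.5456, -0.092, 0.1059]
orientation: [0.0, 0.994, 0.11, 0.001]
ft_force: [-0.2, -0.4, 0.3]
width: 0.0852
gripper_force: 0.0
```

Emit:
{"api": "play_rows", "payload": {"commands": [0,0,0,0,0,0,0,0,0,0,0,0,0,0,0,0,0,0,0,0,0,0,0,0,0,0,0,0,0,0,0,0,0,0,0,0,0,0,0,0,0,0,0,0,0,0,0,0,0,0,0,0,0,0,0,0,0,0,0,0], "claw": 0, "force": 70}}

```text
time: 21.2
tcp_pos: [0.5446, -0.0913, 0.1053]
orientation: [-0.0, 0.994, 0.11, -0.0]
ft_force: [-1.9, 1.5, 5.0]
width: 0.0242
gripper_force: 68.5
```

```bash
python3 - <<'E'
from look import *
o=look("w10");go(o,(.545,-.0922,.127));q,_=bot.camera("scene")
cv2.imwrite("pics/v10.png",cv2.hconcat([cv2.resize(cv2.imread("pics/w10.png"),(480,300)),cv2.resize(q[130:220,270:366,::-1],(320,300),interpolation=2)]))
E
```

```text
box [205, 29, 68, 74] z 0.1099 encl [ 0.6292 -0.0349] mean [ 0.629  -0.0344] rgb [226 226 235]
box [252, 229, 128, 82] z 0.1423 encl [ 0.542  -0.0766] mean [ 0.5483 -0.0903] rgb [84 82 84]
well a [0.6557 0.106 ] 0.039 1356
well b [0.5091 0.131 ] 0.0384 1329
well c [ 0.6297 -0.039 ] 0.0389 2479
well d [ 0.4824 -0.0135] 0.0386 1219
t 21.2 tcp [ 0.5446 -0.0913  0.1053] xaxis yaw 12.7 z [-0.  0. -1.] w 0.0242
[ 0.545  -0.0922  0.127 ] shares [ 0.002  0.009 -0.217]
```

View pics/v10.png

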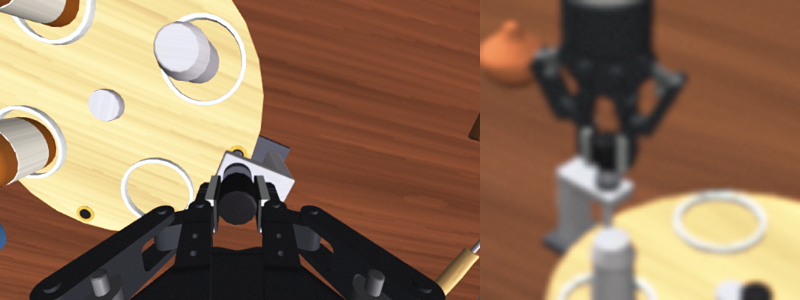

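The pads hold the knob at 24 mm reading, the same ~1.5 mm under-reading as before. Pull straight up in steps.

Emit:
{"api": "play_rows", "payload": {"commands": [0,0,-0.04,0,0,0,0,0,-0.08,0,0,0,0,0,-0.12,0,0,0,0,0,-0.15,0,0,0,0,0,-0.15,0,0,0]}}

```text
time: 21.8
tcp_pos: [0.5445, -0.0914, 0.1197]
orientation: [-0.0, 0.994, 0.11, -0.0]
ft_force: [2.0, 3.8, -8.4]
width: 0.0244
gripper_force: 69.0
```

Emit:
{"api": "play_rows", "payload": {"commands": [0,0,-0.03,0,0,0,0,0,-0.05,0,0,0,0,0,-0.06,0,0,0,0,0,-0.06,0,0,0]}}

```text
time: 22.2
tcp_pos: [0.5445, -0.0914, 0.1255]
orientation: [-0.0, 0.994, 0.11, -0.0]
ft_force: [2.4, 4.1, -10.8]
width: 0.0243
gripper_force: 69.1
```

Emit:
{"api": "play_rows", "payload": {"commands": [0,0,-0.01,0,0,0,0,0,-0.02,0,0,0,0,0,-0.02,0,0,0]}}

```text
time: 22.5
tcp_pos: [0.5445, -0.0914, 0.1274]
orientation: [-0.0, 0.994, 0.11, -0.0]
ft_force: [3.3, 4.8, -10.3]
width: 0.024
gripper_force: 69.2
```

Emit:
{"api": "play_rows", "payload": {"commands": [0,0,-0.01,0,0,0,0,0,-0.015,0,0,0,0,0,-0.015,0,0,0]}}

```text
time: 22.8
tcp_pos: [0.5445, -0.0914, 0.1275]
orientation: [-0.001, 0.994, 0.11, -0.0]
ft_force: [7.6, 3.3, -20.6]
width: 0.0241
gripper_force: 69.9
```

The stop is reached: 22 mm lift, force jumped to 20 N while the TCP stayed put. Final check.

Emit:
{"api": "play_rows", "payload": {"commands": [0,0,0,0,0,0,0,0,0,0,0,0,0,0,0,0,0,0,0,0,0,0,0,0]}}

```text
time: 23.2
tcp_pos: [0.5445, -0.0914, 0.1275]
orientation: [-0.001, 0.994, 0.11, -0.0]
ft_force: [7.0, 4.3, -21.1]
width: 0.0242
gripper_force: 69.9
```

```bash
python3 - <<'E'
from look import *
a=cv2.imread("pics/scene0.png");q,d=bot.camera("scene");b=q[:,:,::-1]
cv2.imwrite("pics/v11.png",cv2.hconcat([cv2.resize(b[:300],(480,225)),cv2.resize(b[130:250,270:420],(320,225),interpolation=2)]))
P=cloud(d,bot.camera_info("scene"));dk=(q.max(2)<70)
for n,c in (("jar b",(.5095,.136)),("bottle a",(.657,.11))):
    m=(np.linalg.norm(P[...,:2]-c,axis=-1)<.035)&(P[...,2]>.1)&(P[...,2]<.15);zt=np.percentile(P[m][:,2],90);t=m&(P[...,2]>zt-.006);print(n,zt.round(4),P[t].mean(0).round(4))
o=bot.get_obs();print(o["tcp_pos"],o["ft_force"],o["gripper_force"])
E
```

```text
jar b 0.1221 [0.5106 0.1362 0.1205]
bottle a 0.1366 [0.6576 0.1105 0.136 ]
[ 0.54447706 -0.09138731  0.12754952] [  7.23772569   4.08718266 -20.34902354] 69.89664316177368
```

View pics/v11.png

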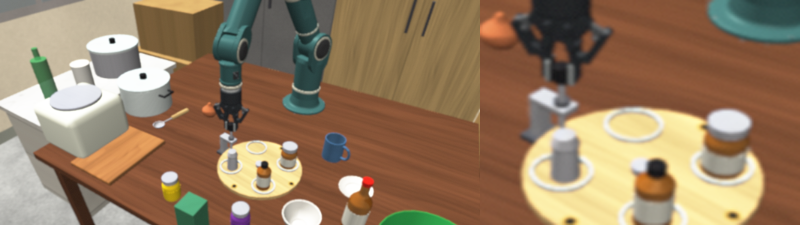

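The jar stands in well b, the bottle in well a, and the knob is held up with a gap over the bush. Nothing else has moved.

```bash
python3 -c "
from station import bot
print(bot.hand_in())"
```

```text
the job is handed in; nothing more can be done
None
```

I swapped the jar and the bottle (jar now in well b, bottle in well a, both upright), pulled the plunger knob up 22 mm to its stop, and handed the job in at about 23 s with the gripper still holding it.

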